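# Fill and snap shut the tin cases

## Robot

A 7-joint arm with a two-finger parallel gripper is mounted at the origin on a cart in front of the work surface, level with it; the furniture and walls round the work are solid. World frame = base frame: x ahead of the robot, y to its left, z up, the work surface at z = 0. Lengths are in mm, angles in rad, forces in N, time in s.
With the tool pointing down it reaches from about 425 to 975 mm from the base axis. Payload 16.7 kg.
Tool frame: the origin (TCP) lies at the very end of the fingers, on their centre line; the grasp point (between the pads) lies 19 mm behind it; z points along the fingers, y is the line along which they close (so a half turn about z gives the same grasp; the last joint's range is limited). The gripper opens to 85 mm and grips with 20 to 120 N. Pads are 22 mm wide; open, the fingers measure 114 mm over their backs; the gripper's body (76 mm by 85 mm) begins 54 mm behind the grasp point. The pads swing forward as they close: fully open they stand 13 mm farther back than shut.
Start: joints at [1.071, 0.426, 0.074, 1.606, -0.034, 1.111, -0.067], TCP at [231.93, -633.865, 231.302] pointing down, gripper open.
Joint ranges: [-2.85, 2.85], [-0.5, 2.14], [-1.23, 1.37], [0.21, 2.46], [-1.02, 4.16], [0.16, 2.05], [-2.73, 2.73]. Speed limits (rad/s): [1.89, 1.89, 2.39, 2.39, 3.01, 3.01, 3.01].

## Interface

Orientations are given as a 3x3 rotation matrix whose columns are the frame's x, y, z axes.
In Python, from bench import robot gives the robot as it stands.
- The arm moves only by the shell command python3 shift.py 'ROWS' [OPENING]. ROWS is a JSON object whose key "moves" holds a list of rows, 1 to 8 of them, each of 4 numbers: dx, dy, dz in mm, then a turn about the tool's z in rad; each row is the pose to reach, as a shift and turn from the pose commanded when the command began, along the tool's axes at that moment; what a row does not reach only later rows make up. A row lasts 1/8 s, in which the tool goes at most 62.5 mm and 0.188 rad, less where a joint would pass 70% of its speed; a pose out of reach is approached as far as the arm can. OPENING is the finger opening in mm, set as the command begins (- or left out keeps the last). The fingers move at their own pace and stop on an object; the grip force is fixed at half the most. Time passes only in rows, so rows that do not move let the fingers close. It prints the time, the measured TCP pose, the force, the opening and the grip force at its end. Input that does not fit is refused with a message, and nothing moves.
- robot.read_state(): the state, without advancing time (a new reading comes with each control period).
- robot.read_camera(name): name is "scene" or "top"; returns the picture (400x640x3 uint8, blue, green, red); there is no depth.
- robot.camera_model(name): a dict with "mtx" (3x3 intrinsics, pixels), "R" (3x3) and "t" (3): a world point X has camera coordinates R X + t. Camera axes: x right, y down, z forward; pixel columns grow to the right and rows downward; lengths in mm; the calibration is good to about 2 mm. A picture is of the moment at which its call begins. camera_model takes no time and is no camera call.
- robot.sign_off(): hands the job in; it is judged then, once.
The state is a dict: "t": time; "joints": joint angles; "qvel": joint speeds; "joint_torque": joint torques, N m; "eef_pos": TCP position; "orientation": TCP orientation; "ft_force": force on the tool from outside, world axes, zero at the start; "ft_torque": the same for the moment, N m; "finger_gap": finger opening in mm; "gripper_force": force on a finger pad.
Only numpy, scipy, OpenCV 4.12 (cv2) and the standard library are available. Lean on these libraries where they do the work, as an engineer would, in place of code of your own. Each camera call takes 0.05 s, during which the arm holds its last target. There are 200 camera calls.

## Task

Stock up the two twin cases: every bay must end up holding one green-lidded tin, standing flat with its lid up, so leave the tins that are already in bays, put the tin that stands by itself into an empty bay, and fill the remaining empty bays with tins taken one at a time from the top of the pile, leaving what is left of the pile stacked where it is. Then press all four clear covers down until they snap and stay fully shut. Leave the gold tin and the jar where they are.

Things in the scene. Friction and masses are not known exactly. Their poses are not given: they have to be found in the camera images.
- case_a: blue twin case fixed to the worktop, 68 mm deep (its x, away from the robot), 154 mm wide (its y); origin on the worktop between the bays. Two bays, centres at x = 0, y = -42 and +42 mm: open 56 x 56 mm recesses, floor 3 mm and wall tops 14 mm above the worktop, so a tin in a bay sticks 17 mm out. Each bay has its own clear cover hinged at the back
- case_a_bay0 (a point): centre of the floor of the right (-y) bay of the blue case, 3 mm above the worktop; axes as the case
- case_a_cover0 (a joint): clear domed cover of the right (-y) bay, blue case: 0 shut, 1.57 upright, 1.65 to 1.85 at the start (leaning back), stop at 2.05 rad. A weak spring holds it open; let go part-way it swings back open (1.9 to 2.05). Push its outer face from behind, over and down in an arc; near 0 a snap catch gives way at 9 to 12 N on the pad, then holds it below 0.05
- case_a_cover0_hinge (a point): on that cover's hinge axis (along the case's y), 33 mm behind the bay centre, 16 mm up; turns with the cover: x from its front edge to the hinge, z out of its outer face. Cover 65 mm long from hinge to front (latch tab 5 mm more), 62 mm wide; flat outer face 20.5 mm from the hinge plane (36.5 mm up when shut); ribbed press pad in mid width, 55 mm from the hinge
- tin_a0: round screw tin with a green lid and a pale body, 48 mm across, 28 mm high, 70 g; origin at the centre of its underside, z up through the lid. If present it already stands in the right (-y) bay of the blue case; if absent (None) that bay is empty
- case_a_bay1 (a point): centre of the floor of the left (+y) bay of the blue case, 3 mm above the worktop; axes as the case
- case_a_cover1 (a joint): clear domed cover of the left (+y) bay, blue case: 0 shut, 1.57 upright, 1.65 to 1.85 at the start (leaning back), stop at 2.05 rad. A weak spring holds it open; let go part-way it swings back open (1.9 to 2.05). Push its outer face from behind, over and down in an arc; near 0 a snap catch gives way at 9 to 12 N on the pad, then holds it below 0.05
- case_a_cover1_hinge (a point): on that cover's hinge axis (along the case's y), 33 mm behind the bay centre, 16 mm up; turns with the cover: x from its front edge to the hinge, z out of its outer face. Cover 65 mm long from hinge to front (latch tab 5 mm more), 62 mm wide; flat outer face 20.5 mm from the hinge plane (36.5 mm up when shut); ribbed press pad in mid width, 55 mm from the hinge
- tin_a1: round screw tin with a green lid and a pale body, 48 mm across, 28 mm high, 70 g; origin at the centre of its underside, z up through the lid. If present it already stands in the left (+y) bay of the blue case; if absent (None) that bay is empty
- case_b: orange twin case fixed to the worktop, 68 mm deep (its x, away from the robot), 154 mm wide (its y); origin on the worktop between the bays. Two bays, centres at x = 0, y = -42 and +42 mm: open 56 x 56 mm recesses, floor 3 mm and wall tops 14 mm above the worktop, so a tin in a bay sticks 17 mm out. Each bay has its own clear cover hinged at the back
- case_b_bay0 (a point): centre of the floor of the right (-y) bay of the orange case, 3 mm above the worktop; axes as the case
- case_b_cover0 (a joint): clear domed cover of the right (-y) bay, orange case: 0 shut, 1.57 upright, 1.65 to 1.85 at the start (leaning back), stop at 2.05 rad. A weak spring holds it open; let go part-way it swings back open (1.9 to 2.05). Push its outer face from behind, over and down in an arc; near 0 a snap catch gives way at 9 to 12 N on the pad, then holds it below 0.05
- case_b_cover0_hinge (a point): on that cover's hinge axis (along the case's y), 33 mm behind the bay centre, 16 mm up; turns with the cover: x from its front edge to the hinge, z out of its outer face. Cover 65 mm long from hinge to front (latch tab 5 mm more), 62 mm wide; flat outer face 20.5 mm from the hinge plane (36.5 mm up when shut); ribbed press pad in mid width, 55 mm from the hinge
- tin_b0: round screw tin with a green lid and a pale body, 48 mm across, 28 mm high, 70 g; origin at the centre of its underside, z up through the lid. If present it already stands in the right (-y) bay of the orange case; if absent (None) that bay is empty
- case_b_bay1 (a point): centre of the floor of the left (+y) bay of the orange case, 3 mm above the worktop; axes as the case
- case_b_cover1 (a joint): clear domed cover of the left (+y) bay, orange case: 0 shut, 1.57 upright, 1.65 to 1.85 at the start (leaning back), stop at 2.05 rad. A weak spring holds it open; let go part-way it swings back open (1.9 to 2.05). Push its outer face from behind, over and down in an arc; near 0 a snap catch gives way at 9 to 12 N on the pad, then holds it below 0.05
- case_b_cover1_hinge (a point): on that cover's hinge axis (along the case's y), 33 mm behind the bay centre, 16 mm up; turns with the cover: x from its front edge to the hinge, z out of its outer face. Cover 65 mm long from hinge to front (latch tab 5 mm more), 62 mm wide; flat outer face 20.5 mm from the hinge plane (36.5 mm up when shut); ribbed press pad in mid width, 55 mm from the hinge
- tin_b1: round screw tin with a green lid and a pale body, 48 mm across, 28 mm high, 70 g; origin at the centre of its underside, z up through the lid. If present it already stands in the left (+y) bay of the orange case; if absent (None) that bay is empty
- single_tin: round screw tin with a green lid and a pale body, 48 mm across, 28 mm high, 70 g; origin at the centre of its underside, z up through the lid. Always present: stands by itself on the worktop, beyond the cases
- pile_bottom: round screw tin with a green lid and a pale body, 48 mm across, 28 mm high, 70 g; origin at the centre of its underside, z up through the lid. Lowest of the pile of three equal tins, stands on the worktop beyond the cases
- pile_middle: round screw tin with a green lid and a pale body, 48 mm across, 28 mm high, 70 g; origin at the centre of its underside, z up through the lid. Stands on the bottom one, lid to base, not fastened
- pile_top: round screw tin with a green lid and a pale body, 48 mm across, 28 mm high, 70 g; origin at the centre of its underside, z up through the lid. Top of the pile, stands on the middle one, not fastened
- jar: bystander: small jar with a black lid, 45 mm across, 56 mm high; origin at the centre of its underside
- gold_tin: bystander: gold-lidded round tin, 60 mm across, 20 mm high; origin at the centre of its underside

How it is judged (in metres and radians):
At the end, for the whole second after the job is handed in: Every bay holds a tin upright within 12 mm of its centre, tins in bays at the start included; the single tin is in a bay; the rest of the pile stands upright where it was (within 50 mm, stacked within 20 mm); all four covers are snapped below 0.06 rad; tins at rest (((distance between tin_a0 and case_a_bay0 below 0.012 m and angle between tin_a0's own z axis and vertical below 0.15 rad) or (distance between single_tin and case_a_bay0 below 0.012 m and angle between single_tin's own z axis and vertical below 0.15 rad) or (distance between pile_middle and case_a_bay0 below 0.012 m and angle between pile_middle's own z axis and vertical below 0.15 rad) or (distance between pile_top and case_a_bay0 below 0.012 m and angle between pile_top's own z axis and vertical below 0.15 rad)) and ((distance between tin_a1 and case_a_bay1 below 0.012 m and angle between tin_a1's own z axis and vertical below 0.15 rad) or (distance between single_tin and case_a_bay1 below 0.012 m and angle between single_tin's own z axis and vertical below 0.15 rad) or (distance between pile_middle and case_a_bay1 below 0.012 m and angle between pile_middle's own z axis and vertical below 0.15 rad) or (distance between pile_top and case_a_bay1 below 0.012 m and angle between pile_top's own z axis and vertical below 0.15 rad)) and ((distance between tin_b0 and case_b_bay0 below 0.012 m and angle between tin_b0's own z axis and vertical below 0.15 rad) or (distance between single_tin and case_b_bay0 below 0.012 m and angle between single_tin's own z axis and vertical below 0.15 rad) or (distance between pile_middle and case_b_bay0 below 0.012 m and angle between pile_middle's own z axis and vertical below 0.15 rad) or (distance between pile_top and case_b_bay0 below 0.012 m and angle between pile_top's own z axis and vertical below 0.15 rad)) and ((distance between tin_b1 and case_b_bay1 below 0.012 m and angle between tin_b1's own z axis and vertical below 0.15 rad) or (distance between single_tin and case_b_bay1 below 0.012 m and angle between single_tin's own z axis and vertical below 0.15 rad) or (distance between pile_middle and case_b_bay1 below 0.012 m and angle between pile_middle's own z axis and vertical below 0.15 rad) or (distance between pile_top and case_b_bay1 below 0.012 m and angle between pile_top's own z axis and vertical below 0.15 rad)) and value of joint each of case_a_cover0, case_a_cover1, case_b_cover0, case_b_cover1 below 0.06 rad and ((distance between single_tin and case_a_bay0 below 0.012 m and angle between single_tin's own z axis and vertical below 0.15 rad) or (distance between single_tin and case_a_bay1 below 0.012 m and angle between single_tin's own z axis and vertical below 0.15 rad) or (distance between single_tin and case_b_bay0 below 0.012 m and angle between single_tin's own z axis and vertical below 0.15 rad) or (distance between single_tin and case_b_bay1 below 0.012 m and angle between single_tin's own z axis and vertical below 0.15 rad)) and distance of pile_bottom from where it was at the start of the episode below 0.05 m and angle between pile_bottom's own z axis and vertical below 0.15 rad and ((distance between pile_middle and case_a_bay0 below 0.012 m and angle between pile_middle's own z axis and vertical below 0.15 rad) or (distance between pile_middle and case_a_bay1 below 0.012 m and angle between pile_middle's own z axis and vertical below 0.15 rad) or (distance between pile_middle and case_b_bay0 below 0.012 m and angle between pile_middle's own z axis and vertical below 0.15 rad) or (distance between pile_middle and case_b_bay1 below 0.012 m and angle between pile_middle's own z axis and vertical below 0.15 rad) or (horizontal distance between pile_middle and pile_bottom below 0.02 m and angle between pile_middle's own z axis and vertical below 0.15 rad and height (world z) of pile_middle above 0.022 m)) and linear speed of each of single_tin, pile_middle, pile_top, pile_bottom below 0.02 m/s); the robot touches nothing.
It fails at once if the jar or the gold tin is pushed more than 40 mm away (distance of any of jar, gold_tin from where it was at the start of the episode above 0.04 m).
Of tin_a0, tin_a1, tin_b0, tin_b1 only 1 to 2 are there at a start; the rules pass over those that are not, and their reading is None.
At some moment in a run one of single_tin may be knocked a few centimetres aside while the robot is not near it.
Once in a run the grip may slacken for a moment while it holds something.
It also fails if it takes over 208 s, if anything falls off the work surface, if the arm or the gripper's body presses on something with over 40 N, if the wrist force passes 120 N, or if a joint passes its speed limit or range.

## Working session

There is one attempt and no reset: what is moved stays moved. The work goes in short steps, Python scripts to look and compute and a shell command to move; the robot and the scene stay as the last step left them, time stands still between calls to the robot, and variables do not carry over. Pictures are saved under pics/ and viewed, at most 14 in all, crops included, and the job is handed in when it is done.

```bash
ls; mkdir -p pics; python3 - <<'E'
from bench import robot
import cv2,numpy as np
s=robot.read_state();print(s['t'],s['eef_pos'],s['orientation'],s['finger_gap'])
for n in('scene','top'):
    cv2.imwrite(f'pics/{n}0.png',robot.read_camera(n));m=robot.camera_model(n);print(n,m['mtx'].tolist(),m['R'].round(3).tolist(),m['t'],(-m['R'].T@m['t']).round())
E
```

```text
bench.py
pics
shift.py
0.0 [ 231.82973057 -633.51019518  230.60854339] [[ 9.39102338e-01  3.43637236e-01 -4.99165588e-04]
 [ 3.43637592e-01 -9.39101608e-01  1.17251556e-03]
 [-6.58471985e-05 -1.27264417e-03 -9.99999188e-01]] 85.7665902513563
scene [[508.76045960811297, 0.0, 323.01028051554874], [0.0, 508.76045960811297, 202.444117562681], [0.0, 0.0, 1.0]] [[-0.643, -0.766, 0.005], [-0.41, 0.338, -0.847], [0.647, -0.546, -0.531]] [268.422318   347.96710566 594.34426813] [-70. 413. 609.]
top [[389.4552283228609, 0.0, 319.930888267491], [0.0, 389.4552283228609, 194.51243191125747], [0.0, 0.0, 1.0]] [[0.016, -1.0, -0.002], [-0.994, -0.016, -0.109], [0.109, 0.003, -0.994]] [-122.24084807  568.03108158  845.65565687] [ 474. -116.  903.]
```

View pics/scene0.png

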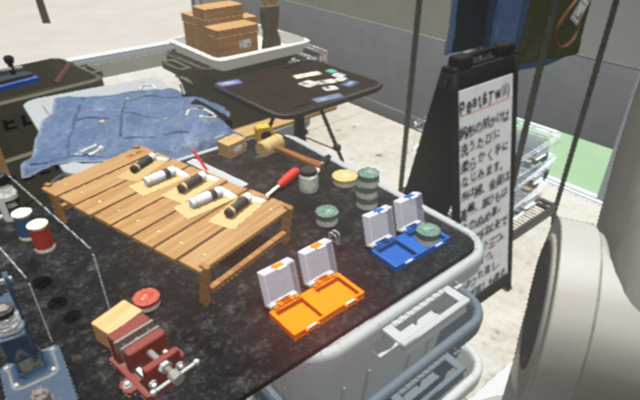

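View pics/top0.png

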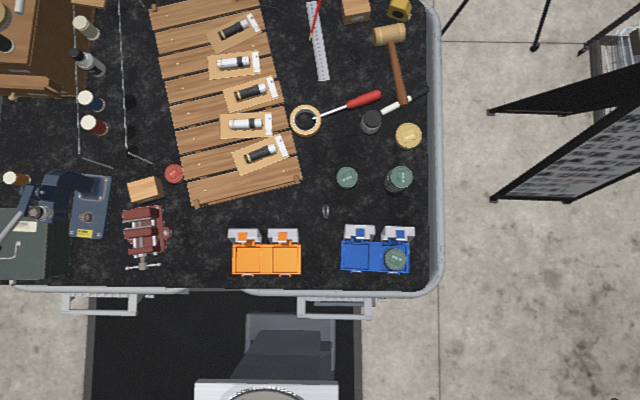

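Top view: the blue case (centre about 376,256) holds a tin in its right bay only, and the orange case (266,258) is empty. The single tin is at (347,177), the pile at (400,178), the gold tin at (408,135) and the jar at (371,122).

```bash
cat > h.py <<'E'
from bench import robot
import cv2,numpy as np
def ray(n,uv,z):
    m=robot.camera_model(n);K,R,t=m['mtx'],m['R'],m['t'];c=-R.T@t
    uv=np.atleast_2d(np.float64(uv));d=np.c_[uv,np.ones(len(uv))]@np.linalg.inv(K).T@R
    return c+d*((z-c[2])/d[:,2])[:,None]
def proj(n,X):
    m=robot.camera_model(n);p=np.atleast_2d(X)@m['R'].T+m['t'];p=p@m['mtx'].T;return p[:,:2]/p[:,2:]
def blobs(img,lo,hi,amin=60,k=0):
    m=cv2.inRange(cv2.cvtColor(img,cv2.COLOR_BGR2HSV),lo,hi)
    if k:m=cv2.morphologyEx(m,cv2.MORPH_OPEN,np.ones((k,k),np.uint8))
    return [c for c in cv2.findContours(m,cv2.RETR_EXTERNAL,cv2.CHAIN_APPROX_NONE)[0] if cv2.contourArea(c)>=amin]
E
python3 - <<'E'
from h import *
for n in('top','scene'):
    im=cv2.imread(f'pics/{n}0.png')
    for u,v in ([(347,177),(400,178),(396,259),(370,256),(250,262)] if n=='top' else [(327,211),(368,173),(427,229),(400,250),(290,315)]):
        print(n,u,v,cv2.cvtColor(im,cv2.COLOR_BGR2HSV)[v,u])
    for nm,lo,hi in(('green',(65,30,50),(95,160,255)),('blue',(105,150,60),(125,255,255)),('orange',(8,190,120),(20,255,255)),('gold',(20,60,120),(30,160,255))):
        for c in blobs(im,lo,hi):
            r=cv2.minAreaRect(c);print(n,nm,cv2.contourArea(c),cv2.boundingRect(c),np.round(r[0]),np.round(r[1]),round(r[2]))
for n in('top','scene'):
    im=cv2.imread(f'pics/{n}0.png')
    if n=='top': cv2.imwrite('pics/z0.png',cv2.resize(im[110:290,220:430],None,fx=3.3,fy=3.3,interpolation=2))
    else: cv2.imwrite('pics/z1.png',cv2.resize(im[150:350,240:460],None,fx=3,fy=3,interpolation=2))
E
```

```text
top 347 177 [ 71  23 177]
top 400 178 [ 82  64 124]
top 396 259 [ 79  36 154]
top 370 256 [110 174 189]
top 250 262 [ 16 176 241]
top green 324.0 (384, 249, 22, 21) [394. 259.] [20. 21.] 90
top green 333.5 (336, 167, 22, 21) [346. 177.] [20. 21.] 90
top green 395.0 (387, 166, 26, 26) [401. 177.] [23. 24.] 66
top blue 2026.5 (340, 237, 70, 38) [375. 255.] [69. 36.] 2
top orange 85.0 (235, 240, 27, 9) [248. 244.] [ 7. 26.] 88
top gold 99.5 (77, 229, 16, 9) [ 84. 233.] [15.  8.] 6
top gold 486.5 (396, 123, 26, 25) [408. 135.] [24. 25.] 90
top gold 158.5 (390, 0, 21, 16) [402.   4.] [22. 13.] 29
scene 327 211 [ 71  32 221]
scene 368 173 [ 77  53 182]
scene 427 229 [ 76  42 207]
scene 400 250 [109 166 220]
scene 290 315 [ 20 200 255]
scene green 335.0 (416, 222, 25, 19) [428. 231.] [18. 24.] 90
scene green 202.5 (316, 205, 23, 13) [327. 211.] [12. 22.] 90
scene green 150.5 (358, 168, 21, 12) [368. 173.] [20. 10.] 8
scene blue 781.5 (372, 224, 63, 43) [403. 247.] [31. 57.] 63
scene blue 86.0 (0, 78, 38, 13) [18. 84.] [ 3. 39.] 75
scene orange 2951.5 (269, 273, 95, 68) [316. 302.] [42. 91.] 58
scene gold 683.5 (93, 301, 48, 32) [116. 316.] [19. 46.] 55
scene gold 406.5 (208, 200, 58, 29) [238. 216.] [21. 61.] 74
scene gold 632.0 (162, 178, 70, 41) [196. 196.] [34. 61.] 66
scene gold 266.0 (129, 175, 55, 21) [156. 182.] [14. 53.] 68
scene gold 290.0 (331, 169, 27, 16) [344. 176.] [15. 26.] 90
scene gold 228.5 (118, 160, 47, 21) [142. 172.] [12. 49.] 71
scene gold 386.5 (254, 122, 29, 27) [266. 136.] [32. 21.] 41
```

View pics/z0.png

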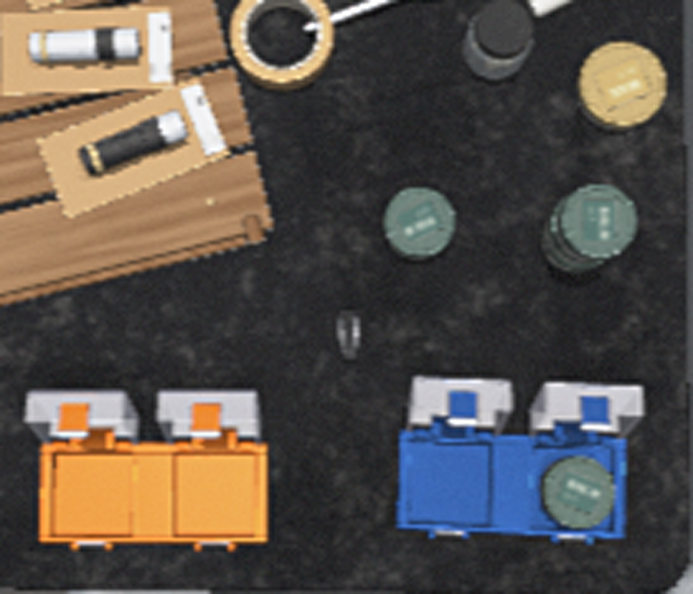

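View pics/z1.png

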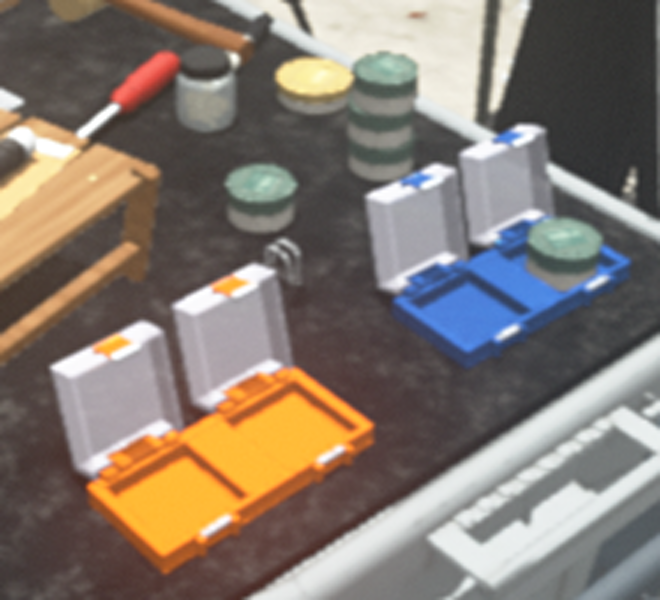

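The zooms confirm this: orange corners (zoom px) are about (40,445)-(267,542), blue about (402,430)-(624,537). Lids are at (420,222) and (598,222). Only a0 is filled.

```bash
python3 - <<'E'
from h import *
Z=lambda p:np.array(p)/3.3+[220-.35,110-.35]
for nm,c in(('orange',[(40,445),(267,445),(267,542),(40,542)]),('blue',[(402,430),(627,437),(624,537),(399,528)])):
    P=ray('top',Z(c),13)[:,:2];P=P
    print(nm,P.round(1).tolist(),'ctr',P.mean(0).round(1),'edges',np.linalg.norm(P-np.roll(P,-1,0),axis=1).round(1))
    l=P[0]-P[1]+P[3]-P[2];print(' yaw',np.arctan2(-l[0],l[1]))
    R=cv2.minAreaRect
for nm,c,z in(('single',(420,222),28),('pile',(598,222),84),('a0',(578,492),31),('gold',(624,83),20),('jar',(500,28),56)):
    print(nm,ray('top',Z(c),z).round(1))
im=cv2.imread('pics/top0.png')
for nm,lo,hi in(('blue',(105,150,60),(125,255,255)),('orange',(8,140,100),(22,255,255))):
  for c in blobs(im,lo,hi,500,5):
    P=ray('top',c[:,0],13)[:,:2].astype(np.float32);r=cv2.minAreaRect(P);print(nm,r)
for nm,(u,v),z in(('single',(327,211),28),('pile',(368,173),84),('a0',(428,229),31)): print('scene',nm,ray('scene',(u,v),z).round(1))
E
```

```text
orange [[454.7, 85.0], [457.3, -70.9], [391.8, -72.3], [389.2, 82.3]] ctr [423.2   6.1] edges [155.9  65.5 154.7  65.6]
 yaw 0.016504720532885517
blue [[469.0, -163.4], [466.8, -318.0], [399.1, -315.4], [402.6, -162.1]] ctr [ 434.4 -239.7] edges [154.6  67.7 153.3  66.4]
 yaw -0.01864407883302231
single [[ 611.5 -173.5   28. ]]
pile [[ 604.5 -284.4   84. ]]
a0 [[ 429.8 -280.8   31. ]]
gold [[ 713.8 -316.5   20. ]]
jar [[ 740.8 -224.7   56. ]]
blue ((435.015869140625, -238.50738525390625), (154.81210327148438, 70.86653900146484), 88.41120147705078)
orange ((428.17926025390625, 6.8167877197265625), (75.9200210571289, 154.46739196777344), 0.9490285515785217)
scene single [[ 607.3 -169.8   28. ]]
scene pile [[ 599.8 -278.1   84. ]]
scene a0 [[ 426.8 -278.6   31. ]]
```

```bash
python3 shift.py '{"moves":[[0,0,0,0.18],[0,0,0,0.351],[0,0,0,0.351]]}' 80; python3 shift.py '{"moves":[[40,-50,0,0],[80,-100,0,0],[120,-145,0,0],[160,-190,0,0],[200,-240,0,0],[240,-290,0,0],[280,-340,0,0],[320,-390,0,0]]}'; python3 - <<'E'
from h import *
s=robot.read_state();print(s['t'],s['eef_pos'].round(1),s['orientation'].round(3).tolist())
im=robot.read_camera('top');cv2.imwrite('pics/t1.png',im)
for c in blobs(im,(65,18,50),(95,160,255),150,3):
  (x,y),r=cv2.minEnclosingCircle(c);print(round(x,1),round(y,1),round(r,1),ray('top',(x,y),28).round(1))
E
```

```text
t: 0.48
eef_pos: [232.0, -633.7, 230.9]
orientation: [[1.0, 0.001, -0.001], [0.001, -1.0, 0.001], [-0.001, -0.001, -1.0]]
ft_force: [-0.2, 0.0, -0.5]
finger_gap: 80.1
gripper_force: 0.0
t: 1.48
eef_pos: [549.2, -247.1, 231.5]
orientation: [[1.0, 0.005, 0.0], [0.005, -1.0, -0.0], [0.0, 0.0, -1.0]]
ft_force: [0.7, -1.1, -0.3]
finger_gap: 79.6
gripper_force: 0.0
1.475 [ 549.2 -247.1  231.5] [[1.0, 0.005, 0.0], [0.005, -1.0, -0.0], [0.0, 0.0, -1.0]]
22.5 251.0 35.9 [[433.  547.1  28. ]]
7.5 219.5 13.7 [[502.4 587.8  28. ]]
346.5 176.7 11.2 [[ 611.9 -172.5   28. ]]
```

```bash
python3 shift.py '{"moves":[[30,-35,40,0],[60,-71,90,0],[60,-71,140,0],[60,-71,180,0],[60,-71,200,0],[60,-71,217,0],[60,-71,217,0]]}' 80; python3 shift.py '{"moves":[[0,0,0,0],[0,0,0,0],[0,0,0,0],[0,0,0,0]]}' 40; python3 shift.py '{"moves":[[0,0,-30,0],[0,0,-70,0],[0,0,-110,0],[0,0,-110,0]]}'
```

```text
t: 2.4
eef_pos: [608.1, -177.9, 14.1]
orientation: [[1.0, 0.0, -0.001], [0.0, -1.0, 0.0], [-0.001, -0.0, -1.0]]
ft_force: [-0.3, 0.1, -0.8]
finger_gap: 80.0
gripper_force: 0.0
t: 2.9
eef_pos: [609.0, -177.9, 16.1]
orientation: [[1.0, -0.0, 0.002], [-0.0, -1.0, -0.0], [0.002, 0.0, -1.0]]
ft_force: [-2.5, 0.7, 12.6]
finger_gap: 45.1
gripper_force: 59.2
t: 3.4
eef_pos: [610.2, -178.3, 128.5]
orientation: [[1.0, -0.0, 0.006], [-0.0, -1.0, -0.001], [0.006, 0.001, -1.0]]
ft_force: [0.0, 0.2, -0.7]
finger_gap: 45.0
gripper_force: 61.5
```

```bash
python3 - <<'E'
from h import *
im=robot.read_camera('scene');cv2.imwrite('pics/s1.png',cv2.resize(im[60:360,200:500],None,fx=2,fy=2,interpolation=2))
s=robot.read_state();print(s['t'],s['eef_pos'].round(1))
E
```

```text
3.45 [ 609.2 -178.   126.5]
```

View pics/s1.png

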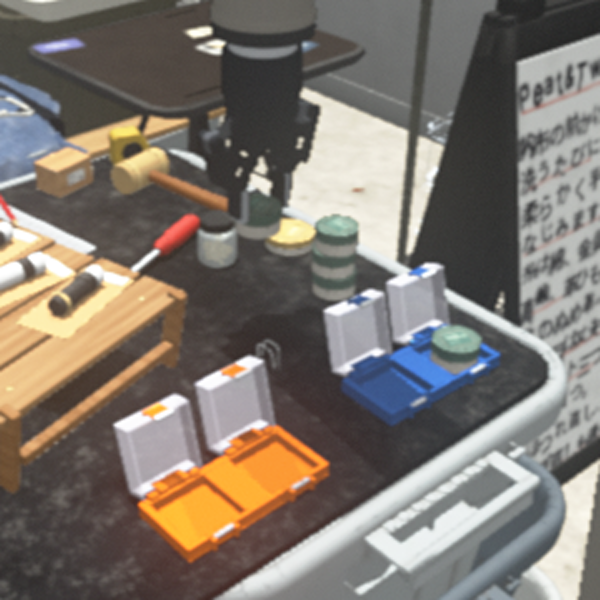

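The tin is held level at about zoom (262,215); everything else is undisturbed.

```bash
python3 shift.py '{"moves":[[-50,5,0,0],[-100,10,0,0],[-150,20,0,0],[-176,20,0,0],[-176,20,0,0],[-176,20,40,0],[-176,20,80,0],[-176,20,88,0]]}'; python3 shift.py '{"moves":[[0,0,0,0],[0,0,0,0]]}'; python3 - <<'E'
from h import *
im=robot.read_camera('scene');cv2.imwrite('pics/s2.png',cv2.resize(im[160:310,300:500],None,fx=3,fy=3,interpolation=2))
E
```

```text
t: 4.45
eef_pos: [431.5, -196.9, 34.2]
orientation: [[1.0, 0.001, -0.004], [0.001, -1.0, 0.002], [-0.004, -0.002, -1.0]]
ft_force: [-0.4, 0.2, 0.3]
finger_gap: 45.4
gripper_force: 61.6
t: 4.7
eef_pos: [433.2, -197.9, 37.5]
orientation: [[1.0, -0.0, 0.002], [-0.0, -1.0, -0.001], [0.002, 0.001, -1.0]]
ft_force: [-0.3, -0.7, -0.5]
finger_gap: 45.5
gripper_force: 61.6
```

View pics/s2.png

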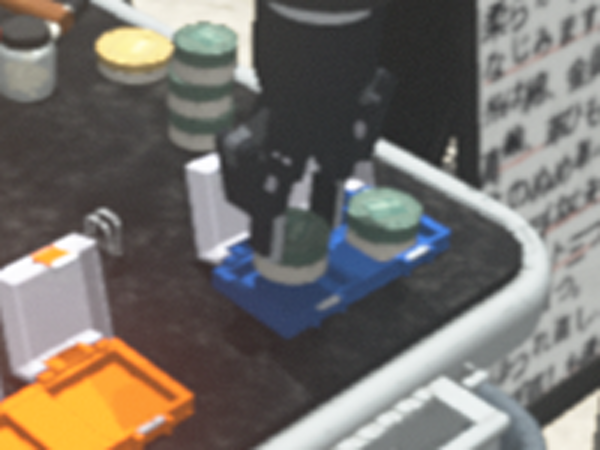

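The tin hovers right over the blue left bay (zoom 290,255). Lowering.

```bash
python3 shift.py '{"moves":[[0,0,8,0],[0,0,14,0],[0,0,17,0],[0,0,17,0],[0,0,17,0]]}'
```

```text
t: 5.38
eef_pos: [432.1, -197.6, 19.2]
orientation: [[1.0, -0.0, -0.0], [-0.0, -1.0, 0.0], [-0.0, -0.0, -1.0]]
ft_force: [-0.8, 0.4, 0.2]
finger_gap: 45.4
gripper_force: 62.0
```

```bash
python3 shift.py '{"moves":[[0,0,0,0],[0,0,0,0],[0,0,0,0]]}' 62; python3 shift.py '{"moves":[[0,0,-30,0],[0,0,-80,0],[0,0,-130,0],[30,20,-150,0],[80,45,-150,0],[130,70,-150,0],[165,85,-150,0],[165,85,-150,0]]}'; python3 - <<'E'
from h import *
s=robot.read_state();print(s['t'],s['eef_pos'].round(1))
im=robot.read_camera('top');
for c in blobs(im,(65,18,50),(95,160,255),150,3):
  (x,y),r=cv2.minEnclosingCircle(c);print('top',round(x,1),round(y,1),round(r,1),ray('top',(x,y),31).round(1),ray('top',(x,y),84).round(1))
im=robot.read_camera('scene');cv2.imwrite('pics/s3.png',cv2.resize(im[100:300,260:500],None,fx=2.5,fy=2.5,interpolation=2))
E
```

```text
t: 5.75
eef_pos: [432.3, -197.7, 19.3]
orientation: [[1.0, -0.0, 0.0], [-0.0, -1.0, 0.0], [0.0, -0.0, -1.0]]
ft_force: [0.1, 0.8, -0.1]
finger_gap: 61.9
gripper_force: 0.0
t: 6.75
eef_pos: [598.8, -283.3, 168.4]
orientation: [[1.0, -0.0, -0.0], [-0.0, -1.0, 0.0], [-0.0, -0.0, -1.0]]
ft_force: [-0.4, 0.6, 0.2]
finger_gap: 62.1
gripper_force: 0.0
6.75 [ 598.8 -283.3  168.4]
top 394.5 258.4 11.0 [[ 430.5 -280.1   31. ]] [[ 433.2 -270.1   84. ]]
top 357.0 255.5 10.7 [[ 435.5 -197.2   31. ]] [[ 437.9 -192.3   84. ]]
top 22.5 251.0 35.9 [[433.2 544.8  31. ]] [[435.7 504.6  84. ]]
top 7.5 219.0 13.3 [[503.5 585.5  31. ]] [[501.7 542.9  84. ]]
top 400.3 179.1 10.5 [[ 608.  -294.1   31. ]] [[ 599.9 -283.2   84. ]]
```

View pics/s3.png

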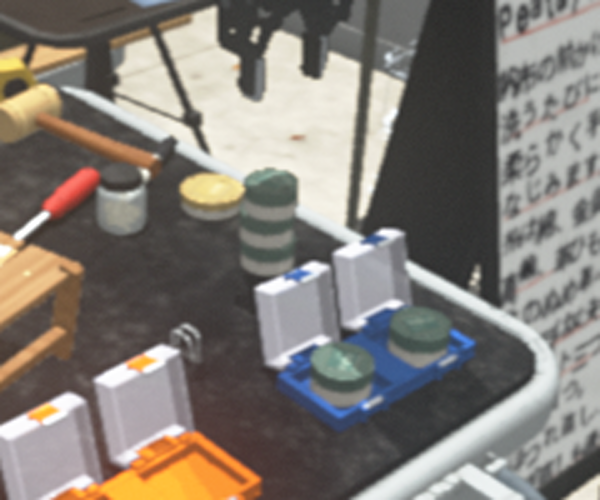

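The single tin sits in a1 (zoom 342,372). The pile is intact, with its lid at (270,182).

```bash
python3 shift.py '{"moves":[[5.5,0.5,0,0],[5.5,0.5,0,0],[5.5,0.5,40,0],[5.5,0.5,70,0],[5.5,0.5,88,0],[5.5,0.5,97,0],[5.5,0.5,97,0]]}' 75; python3 shift.py '{"moves":[[0,0,0,0],[0,0,0,0],[0,0,0,0],[0,0,0,0]]}' 40;  python3 shift.py '{"moves":[[0,0,-10,0],[0,0,-40,0],[0,0,-60,0],[0,0,-60,0]]}'; python3 - <<'E'
from h import *
im=robot.read_camera('scene');cv2.imwrite('pics/s4.png',cv2.resize(im[60:260,280:480],None,fx=2.5,fy=2.5,interpolation=2))
E
```

```text
t: 7.72
eef_pos: [602.8, -283.3, 72.5]
orientation: [[1.0, -0.0, 0.0], [-0.0, -1.0, 0.0], [0.0, -0.0, -1.0]]
ft_force: [-0.1, 0.3, 0.4]
finger_gap: 75.1
gripper_force: 0.0
t: 8.22
eef_pos: [603.5, -283.8, 73.9]
orientation: [[1.0, -0.001, 0.002], [-0.001, -1.0, -0.001], [0.002, 0.001, -1.0]]
ft_force: [-0.6, -0.9, 7.5]
finger_gap: 45.3
gripper_force: 60.1
t: 8.72
eef_pos: [603.6, -283.6, 134.5]
orientation: [[1.0, -0.0, 0.003], [-0.0, -1.0, -0.001], [0.003, 0.001, -1.0]]
ft_force: [0.5, 0.2, -2.3]
finger_gap: 45.0
gripper_force: 61.5
```

View pics/s4.png

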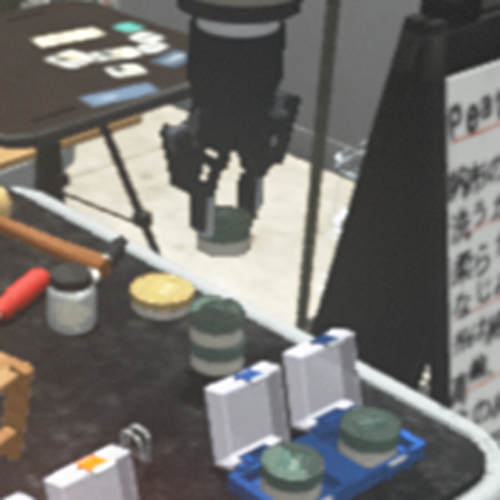

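The tin is held level at zoom (228,228); the two remaining tins are undisturbed at (217,335).

```bash
python3 shift.py '{"moves":[[-30,-41,0,0],[-60,-82,0,0],[-90,-123,0,0],[-120,-165,0,0],[-150,-206,0,0],[-180,-248,0,0],[-180,-248,0,0],[-180,-248,20,0]]}'; python3 shift.py '{"moves":[[0,0,30,0],[0,0,60,0],[0,0,75,0],[0,0,75,0],[0,0,75,0]]}'
```

```text
t: 9.78
eef_pos: [423.6, -35.2, 112.7]
orientation: [[1.0, 0.0, 0.002], [0.0, -1.0, -0.0], [0.002, 0.0, -1.0]]
ft_force: [0.3, -0.3, -1.2]
finger_gap: 45.1
gripper_force: 61.6
t: 10.4
eef_pos: [423.0, -35.5, 37.6]
orientation: [[1.0, -0.001, 0.0], [-0.001, -1.0, 0.0], [0.0, -0.0, -1.0]]
ft_force: [1.2, -0.1, -0.8]
finger_gap: 45.2
gripper_force: 61.6
```

```bash
python3 shift.py '{"moves":[[0,0,8,0],[0,0,14,0],[0,0,16,0],[0,0,16,0],[0,0,16,0]]}'; python3 shift.py '{"moves":[[0,0,0,0],[0,0,0,0],[0,0,0,0]]}' 62; python3 shift.py '{"moves":[[0,0,-30,0],[0,0,-80,0],[0,0,-120,0],[0,0,-120,0],[30,41,-120,0],[60,82,-120,0],[90,123,-120,0],[120,165,-120,0]]}'; python3 shift.py '{"moves":[[30,41,0,0],[60,83,0,0],[60,83,0,0]]}'; python3 - <<'E'
from h import *
s=robot.read_state();print(s['t'],s['eef_pos'].round(1))
im=robot.read_camera('top');
for c in blobs(im,(65,18,50),(95,160,255),150,3):
  (x,y),r=cv2.minEnclosingCircle(c);print('top',round(x,1),round(y,1),round(r,1),ray('top',(x,y),31).round(1),ray('top',(x,y),56).round(1))
im=robot.read_camera('scene');cv2.imwrite('pics/s5.png',cv2.resize(im[100:340,260:500],None,fx=2.5,fy=2.5,interpolation=2))
for c in blobs(im,(65,25,50),(95,160,255),100,3): print('scene',cv2.boundingRect(c))
E
```

```text
t: 11.02
eef_pos: [422.9, -35.2, 21.4]
orientation: [[1.0, -0.0, 0.0], [-0.0, -1.0, 0.0], [0.0, -0.0, -1.0]]
ft_force: [-0.7, 0.2, -1.9]
finger_gap: 45.0
gripper_force: 62.4
t: 11.4
eef_pos: [422.8, -35.2, 21.4]
orientation: [[1.0, -0.0, 0.0], [-0.0, -1.0, 0.0], [0.0, -0.0, -1.0]]
ft_force: [0.3, -0.4, 0.1]
finger_gap: 62.0
gripper_force: 0.0
t: 12.4
eef_pos: [543.1, -201.4, 140.2]
orientation: [[1.0, 0.0, -0.001], [0.0, -1.0, 0.0], [-0.001, -0.0, -1.0]]
ft_force: [-0.0, 1.1, -0.2]
finger_gap: 62.1
gripper_force: 0.0
t: 12.78
eef_pos: [603.0, -286.5, 139.4]
orientation: [[1.0, -0.004, -0.001], [-0.004, -1.0, -0.001], [-0.001, 0.001, -1.0]]
ft_force: [-0.7, 1.0, -1.2]
finger_gap: 62.0
gripper_force: 0.0
12.775 [ 603.  -286.5  139.4]
top 394.7 258.6 10.9 [[ 430.1 -280.5   31. ]] [[ 431.4 -275.8   56. ]]
top 284.0 258.5 10.4 [[426.3 -35.8  31. ]] [[427.7 -38.1  56. ]]
top 354.5 254.3 10.6 [[ 438.1 -191.6   31. ]] [[ 439.1 -189.5   56. ]]
top 22.5 251.0 35.9 [[433.2 544.8  31. ]] [[434.3 525.8  56. ]]
top 7.5 219.0 13.3 [[503.5 585.5  31. ]] [[502.6 565.4  56. ]]
top 397.4 179.8 10.8 [[ 606.2 -287.5   31. ]] [[ 602.4 -282.6   56. ]]
scene (326, 276, 17, 13)
scene (382, 238, 24, 19)
scene (416, 223, 24, 18)
```

View pics/s5.png

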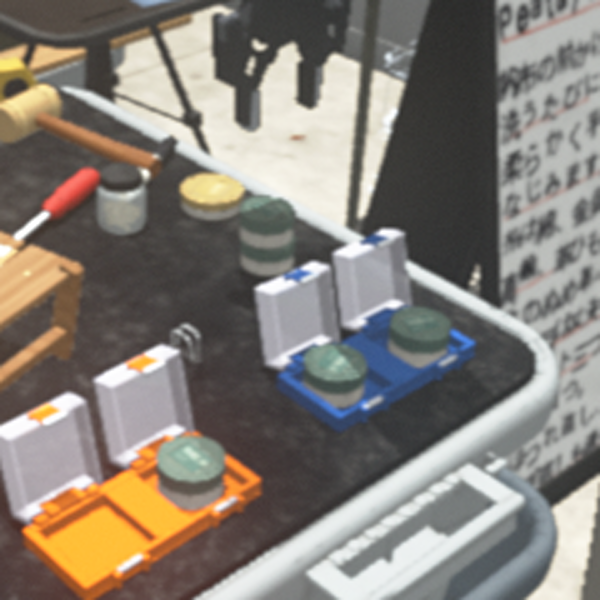

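b0 is filled (zoom 192,470) and two tins are stacked at (267,237). The tin in a1 was knocked about 6 mm to the left (337,372); I'll check it after the next tin.

```bash
python3 shift.py '{"moves":[[1,0,0,0],[1,-1.5,0,0],[1,-1.5,40,0],[1,-1.5,70,0],[1,-1.5,88,0],[1,-1.5,95,0],[1,-1.5,95,0]]}' 75; python3 shift.py '{"moves":[[0,0,0,0],[0,0,0,0],[0,0,0,0],[0,0,0,0]]}' 40;  python3 shift.py '{"moves":[[0,0,-10,0],[0,0,-40,0],[0,0,-80,0],[0,0,-95,0],[0,0,-95,0]]}'; python3 - <<'E'
from h import *
im=robot.read_camera('scene');cv2.imwrite('pics/s6.png',np.hstack([cv2.resize(im[60:220,300:420],None,fx=3,fy=3,interpolation=2),cv2.resize(im[210:290,355:455],(400,480),interpolation=2)[:480]]))
E
```

```text
t: 13.75
eef_pos: [603.9, -281.7, 46.7]
orientation: [[1.0, -0.0, 0.0], [-0.0, -1.0, -0.0], [0.0, 0.0, -1.0]]
ft_force: [-0.6, -0.1, 1.0]
finger_gap: 75.1
gripper_force: 0.0
t: 14.25
eef_pos: [604.3, -282.1, 47.9]
orientation: [[1.0, -0.0, 0.002], [-0.0, -1.0, -0.001], [0.002, 0.001, -1.0]]
ft_force: [-2.7, 1.2, 11.0]
finger_gap: 44.8
gripper_force: 59.4
t: 14.88
eef_pos: [604.2, -281.9, 142.5]
orientation: [[1.0, -0.0, 0.002], [-0.0, -1.0, -0.001], [0.002, 0.001, -1.0]]
ft_force: [-0.5, -0.2, -1.2]
finger_gap: 44.9
gripper_force: 61.3
```

View pics/s6.png

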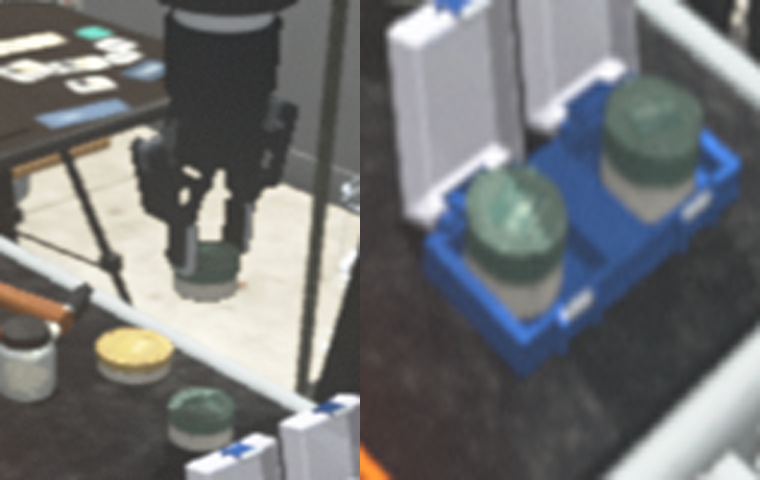

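The tin is held level; a single tin remains of the pile, at zoom (200,418). The a1 tin stands flat in its recess, against the left wall.

```bash
python3 shift.py '{"moves":[[-26,-47,0,0],[-52,-94,0,0],[-78,-141,0,0],[-104,-188,0,0],[-130,-235,0,0],[-156,-282,0,0],[-181,-330,0,0],[-181,-330,0,0]]}'; python3 shift.py '{"moves":[[0,0,30,0],[0,0,60,0],[0,0,90,0],[0,0,105,0],[0,0,105,0],[0,0,105,0]]}'
```

```text
t: 15.92
eef_pos: [420.5, 51.0, 140.4]
orientation: [[1.0, 0.005, -0.002], [0.005, -1.0, 0.0], [-0.002, -0.0, -1.0]]
ft_force: [0.1, -1.4, -0.9]
finger_gap: 44.9
gripper_force: 61.5
t: 16.68
eef_pos: [422.8, 48.1, 36.4]
orientation: [[1.0, -0.001, -0.0], [-0.001, -1.0, -0.0], [-0.0, 0.0, -1.0]]
ft_force: [-0.3, -0.2, -0.6]
finger_gap: 44.5
gripper_force: 61.5
```

```bash
python3 shift.py '{"moves":[[0,0,8,0],[0,0,13,0],[0,0,15,0],[0,0,15,0],[0,0,15,0]]}'; python3 shift.py '{"moves":[[0,0,0,0],[0,0,0,0],[0,0,0,0]]}' 62; python3 shift.py '{"moves":[[0,0,-30,0],[0,0,-80,0],[0,0,-120,0],[50,10,-120,0],[95,42,-120,0],[117,42,-120,0],[117,42,-120,0],[117,42,-120,0]]}'; python3 - <<'E'
from h import *
s=robot.read_state();print(s['t'],s['eef_pos'].round(1))
im=robot.read_camera('top');cv2.imwrite('pics/t7.png',cv2.resize(im[160:290,225:425],None,fx=4,fy=4,interpolation=2))
for c in blobs(im,(65,18,50),(95,160,255),150,3):
  (x,y),r=cv2.minEnclosingCircle(c);print('top',round(x,1),round(y,1),round(r,1),ray('top',(x,y),31).round(1))
im=robot.read_camera('scene');cv2.imwrite('pics/s7.png',im)
E
```

```text
t: 17.3
eef_pos: [423.1, 48.6, 23.1]
orientation: [[1.0, 0.0, 0.001], [0.0, -1.0, -0.0], [0.001, 0.0, -1.0]]
ft_force: [-16.3, 0.8, 52.1]
finger_gap: 44.3
gripper_force: 84.4
t: 17.68
eef_pos: [423.0, 48.3, 21.4]
orientation: [[1.0, -0.0, 0.0], [-0.0, -1.0, 0.0], [0.0, -0.0, -1.0]]
ft_force: [0.7, 0.3, -0.3]
finger_gap: 62.0
gripper_force: 0.0
t: 18.68
eef_pos: [538.9, 6.5, 141.0]
orientation: [[1.0, 0.0, -0.001], [0.0, -1.0, 0.0], [-0.001, -0.0, -1.0]]
ft_force: [-0.0, 0.1, -0.1]
finger_gap: 62.2
gripper_force: 0.0
18.675 [538.9   6.5 141. ]
top 394.9 258.2 11.2 [[ 431. -281.   31.]]
top 284.4 258.8 10.5 [[425.6 -36.8  31. ]]
top 354.5 254.3 10.6 [[ 438.1 -191.6   31. ]]
top 22.5 250.0 35.1 [[435.4 545.   31. ]]
top 7.5 217.5 12.1 [[506.8 585.9  31. ]]
top 395.7 180.7 11.0 [[ 604.1 -283.5   31. ]]
```

View pics/t7.png

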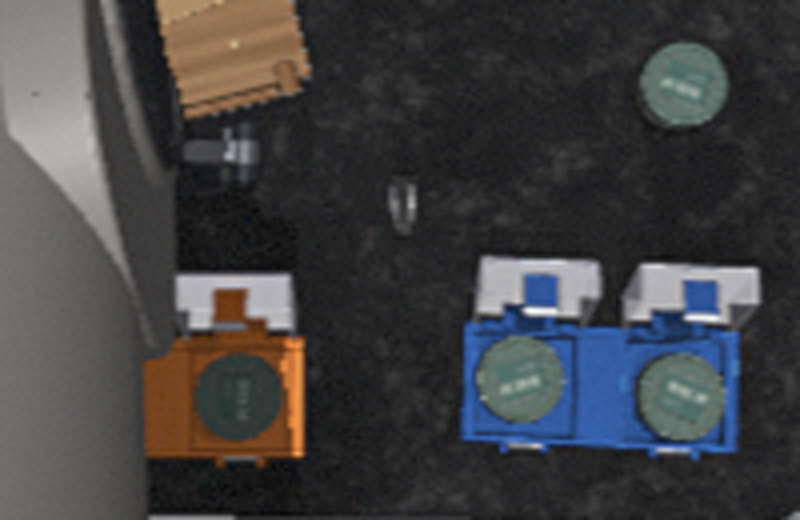

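b0 holds its tin (zoom 238,397), the a1 tin is flat in its recess (520,380), and the leftover tin is at (684,85). b1 is hidden by the arm. I'll move behind the blue covers and re-check b1 from there.

```bash
python3 shift.py '{"moves":[[2,50,-10,0.019],[5,100,-10,0.019],[6,150,-10,0.019],[6,200,-10,0.019],[6,248,-10,0.019],[6,248,-10,0.019],[6,248,-10,0.019],[6,248,-10,0.019]]}' 70; python3 - <<'E'
from h import *
s=robot.read_state();print(s['t'],s['eef_pos'].round(1))
im=robot.read_camera('top')
for c in blobs(im,(65,18,40),(95,160,255),100,3):
  (x,y),r=cv2.minEnclosingCircle(c);print('top',round(x,1),round(y,1),round(r,1),ray('top',(x,y),31).round(1))
i2=robot.read_camera('scene')
cv2.imwrite('pics/m8.png',np.hstack([cv2.resize(im[215:295,225:305],(400,400),interpolation=2),cv2.resize(i2[230:340,260:370],(400,400),interpolation=2)]))
E
```

```text
t: 19.77
eef_pos: [545.9, -240.2, 151.4]
orientation: [[1.0, -0.017, 0.0], [-0.017, -1.0, 0.0], [0.0, -0.0, -1.0]]
ft_force: [-0.5, -0.0, -0.7]
finger_gap: 70.1
gripper_force: 0.0
19.775 [ 545.9 -240.2  151.4]
top 284.3 258.8 10.3 [[425.6 -36.4  31. ]]
top 246.5 258.6 10.9 [[424.6  47.1  31. ]]
top 354.5 254.3 10.6 [[ 438.1 -191.6   31. ]]
top 23.0 250.5 35.2 [[434.3 543.8  31. ]]
top 7.5 219.5 13.7 [[502.3 585.4  31. ]]
```

View pics/m8.png

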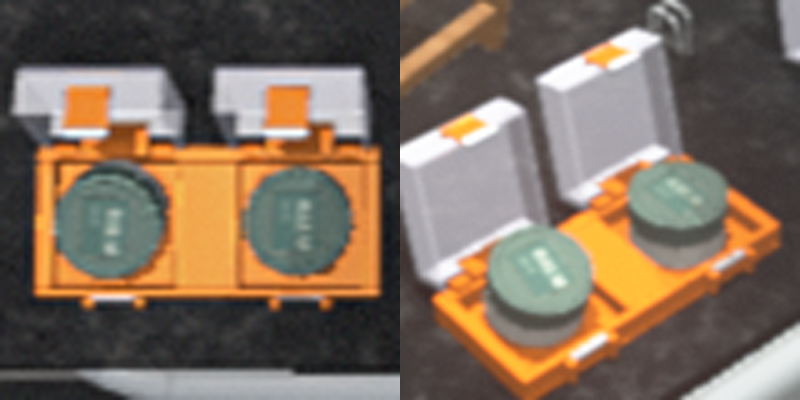

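The b1 tin is tilted, its rear rim on the back wall (left crop, lid at 110,225), because the grip slackened on the way. I'll pick it up again, set it flat on the free worktop, then redo the placing.

```bash
python3 shift.py '{"moves":[[-20,-47,0,-0.019],[-41,-94,0,-0.019],[-62,-141,0,-0.019],[-83,-189,0,-0.019],[-104,-236,0,-0.019],[-124,-284,0,-0.019],[-124,-284,0,-0.019],[-124,-284,20,-0.019]]}' 65; python3 shift.py '{"moves":[[0,0,40,0],[0,0,80,0],[0,0,106,0],[0,0,110,0],[0,0,110,0],[0,0,110,0]]}'
```

```text
t: 20.88
eef_pos: [428.2, 45.2, 132.3]
orientation: [[1.0, 0.001, 0.003], [0.001, -1.0, 0.0], [0.003, -0.0, -1.0]]
ft_force: [0.2, 0.2, -0.5]
finger_gap: 65.0
gripper_force: 0.0
t: 21.62
eef_pos: [428.0, 44.6, 22.4]
orientation: [[1.0, -0.0, 0.002], [-0.0, -1.0, 0.0], [0.002, -0.0, -1.0]]
ft_force: [-0.5, 0.5, 0.2]
finger_gap: 65.7
gripper_force: 0.0
```

```bash
python3 shift.py '{"moves":[[0,0,0,0],[0,0,0,0],[0,0,0,0],[0,0,0,0]]}' 40
```

```text
t: 22.12
eef_pos: [427.9, 44.3, 22.3]
orientation: [[1.0, -0.001, 0.002], [-0.001, -1.0, -0.0], [0.002, 0.0, -1.0]]
ft_force: [-2.6, -2.5, 15.4]
finger_gap: 45.3
gripper_force: 58.8
```

```bash
python3 shift.py '{"moves":[[0,0,-30,0],[0,0,-80,0],[0,0,-115,0],[40,50,-115,0],[80,97,-115,0],[120,145,-115,0],[162,194,-115,0],[162,194,-115,0]]}';  python3 shift.py '{"moves":[[0,0,40,0],[0,0,80,0],[0,0,100,0],[0,0,105,0],[0,0,105,0]]}'; python3 - <<'E'
from h import *
i2=robot.read_camera('scene');p=proj('scene',[590,-150,30])[0];print(p)
u,v=int(p[0]),int(p[1]);cv2.imwrite('pics/s9.png',cv2.resize(i2[v-50:v+50,u-50:u+50],None,fx=5,fy=5,interpolation=2))
E
```

```text
t: 23.12
eef_pos: [590.7, -153.7, 136.3]
orientation: [[1.0, -0.005, 0.001], [-0.005, -1.0, -0.001], [0.001, 0.001, -1.0]]
ft_force: [-0.5, 0.9, -1.6]
finger_gap: 45.1
gripper_force: 62.4
t: 23.75
eef_pos: [589.7, -149.4, 32.2]
orientation: [[1.0, -0.0, 0.001], [-0.0, -1.0, -0.0], [0.001, 0.0, -1.0]]
ft_force: [-1.3, -0.2, -0.5]
finger_gap: 45.2
gripper_force: 62.4
[325.11159085 217.09470351]
```

View pics/s9.png

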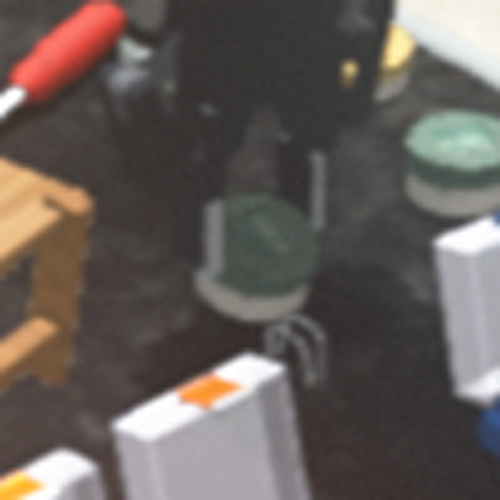

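The tin is held but pitched forward (lid at 262,245). Lowering it onto the worktop in steps to level it.

```bash
python3 shift.py '{"moves":[[0,0,4,0],[0,0,8,0],[0,0,8,0]]}';python3 shift.py '{"moves":[[0,0,2,0],[0,0,4,0],[0,0,4,0]]}'; python3 shift.py '{"moves":[[0,0,2,0],[0,0,3,0],[0,0,3,0]]}'
```

```text
t: 24.18
eef_pos: [589.0, -149.4, 23.1]
orientation: [[1.0, -0.0, -0.0], [-0.0, -1.0, 0.0], [-0.0, -0.0, -1.0]]
ft_force: [-0.3, 0.3, -0.2]
finger_gap: 45.3
gripper_force: 62.4
t: 24.55
eef_pos: [589.5, -149.4, 19.5]
orientation: [[1.0, -0.0, 0.001], [-0.0, -1.0, -0.0], [0.001, 0.0, -1.0]]
ft_force: [1.2, 0.6, 2.7]
finger_gap: 45.3
gripper_force: 62.9
t: 24.92
eef_pos: [591.2, -149.5, 18.0]
orientation: [[1.0, -0.0, 0.004], [-0.0, -1.0, -0.0], [0.004, 0.0, -1.0]]
ft_force: [3.7, 1.9, 17.2]
finger_gap: 45.3
gripper_force: 64.4
```

Contact made. Release, then rise clear and measure from the top.

```bash
python3 shift.py '{"moves":[[0,0,0,0],[0,0,0,0],[0,0,0,0]]}' 75; python3 shift.py '{"moves":[[0,0,-40,0],[0,0,-100,0],[50,0,-130,0],[100,0,-130,0],[150,0,-130,0],[150,0,-130,0],[150,0,-130,0]]}'; python3 - <<'E'
from h import *
s=robot.read_state();print(s['t'],s['eef_pos'].round(1))
im=robot.read_camera('top')
for c in blobs(im,(65,18,40),(95,160,255),100,3):
  (x,y),r=cv2.minEnclosingCircle(c);print('top',round(x,1),round(y,1),round(r,1),ray('top',(x,y),28).round(1))
i2=robot.read_camera('scene')
for c in blobs(i2,(65,25,40),(95,160,255),100,3):
  (x,y),w,a=cv2.minAreaRect(c);print('scene',round(x),round(y),np.round(w),ray('scene',(x,y),28).round(1))
E
```

```text
t: 25.3
eef_pos: [588.9, -149.4, 16.1]
orientation: [[1.0, -0.0, -0.001], [-0.0, -1.0, 0.0], [-0.001, -0.0, -1.0]]
ft_force: [0.9, -0.1, 0.1]
finger_gap: 75.2
gripper_force: 0.0
t: 26.18
eef_pos: [738.4, -149.5, 145.5]
orientation: [[1.0, -0.0, -0.001], [-0.0, -1.0, 0.0], [-0.001, -0.0, -1.0]]
ft_force: [-1.4, -1.0, 0.4]
finger_gap: 75.2
gripper_force: 0.0
26.175 [ 738.4 -149.5  145.5]
top 22.0 251.0 35.6 [[433.  548.2  28. ]]
top 7.5 219.0 13.3 [[503.6 587.9  28. ]]
scene 337 282 [12. 18.] [[425.7 -38.   28. ]]
scene 394 247 [18. 23.] [[ 432.4 -185.9   28. ]]
scene 428 231 [18. 24.] [[ 424.9 -276.8   28. ]]
scene 367 196 [14. 20.] [[ 597.4 -276.7   28. ]]
```

```bash
python3 shift.py '{"moves":[[-35,35,0,0],[-70,70,0,0],[-105,105,0,0],[-138,134,0,0],[-138,134,0,0],[-138,134,0,0]]}'; python3 - <<'E'
from h import *
s=robot.read_state();print(s['t'],s['eef_pos'].round(1))
im=robot.read_camera('top')
for c in blobs(im,(65,18,40),(95,160,255),100,3):
  (x,y),r=cv2.minEnclosingCircle(c);print('top',round(x,1),round(y,1),round(r,1),cv2.contourArea(c),ray('top',(x,y),28).round(1))
E
```

```text
t: 27.02
eef_pos: [601.0, -283.2, 146.9]
orientation: [[1.0, -0.001, 0.001], [-0.001, -1.0, 0.0], [0.001, -0.0, -1.0]]
ft_force: [0.4, 0.4, 0.2]
finger_gap: 75.3
gripper_force: 0.0
27.025 [ 601.  -283.2  146.9]
top 394.5 258.7 10.8 319.5 [[ 429.8 -280.7   28. ]]
top 284.0 258.5 10.4 301.5 [[426.1 -35.6  28. ]]
top 354.5 254.3 10.6 312.0 [[ 437.9 -191.9   28. ]]
top 22.5 251.0 35.9 1691.5 [[433.  547.1  28. ]]
top 7.5 219.5 13.7 195.5 [[502.4 587.8  28. ]]
top 395.7 180.7 11.0 265.5 [[ 604.5 -284.1   28. ]]
top 336.2 185.7 11.5 358.5 [[ 591.  -149.4   28. ]]
```

```bash
python3 shift.py '{"moves":[[-4,-45,0,0],[-7,-90,0,0],[-10,-134,0,0],[-10,-134,40,0],[-10,-134,90,0],[-10,-134,120,0],[-10,-134,132,0],[-10,-134,132,0]]}' 75; python3 shift.py '{"moves":[[0,0,0,0],[0,0,0,0],[0,0,0,0],[0,0,0,0]]}' 40; python3 shift.py '{"moves":[[0,0,-40,0],[0,0,-90,0],[0,0,-120,0],[0,0,-120,0]]}'
```

```text
t: 28.08
eef_pos: [591.3, -148.8, 14.2]
orientation: [[1.0, 0.001, -0.001], [0.001, -1.0, 0.0], [-0.001, -0.0, -1.0]]
ft_force: [-0.2, 0.0, 0.6]
finger_gap: 75.1
gripper_force: 0.0
t: 28.58
eef_pos: [592.1, -149.5, 16.2]
orientation: [[1.0, -0.0, 0.002], [-0.0, -1.0, -0.0], [0.002, 0.0, -1.0]]
ft_force: [-2.9, 1.6, 11.8]
finger_gap: 45.5
gripper_force: 59.4
t: 29.08
eef_pos: [592.8, -149.8, 137.9]
orientation: [[1.0, -0.001, 0.006], [-0.001, -1.0, -0.001], [0.006, 0.001, -1.0]]
ft_force: [0.9, -0.1, -1.6]
finger_gap: 44.9
gripper_force: 61.9
```

```bash
python3 shift.py '{"moves":[[-34,-40,0,0],[-68,-80,0,0],[-102,-120,0,0],[-136,-160,0,0],[-170,-197.5,0,0],[-170,-197.5,0,0],[-170,-197.5,30,0],[-170,-197.5,60,0]]}'; python3 shift.py '{"moves":[[0,0,20,0],[0,0,38,0],[0,0,40,0],[0,0,40,0]]}'
```

```text
t: 30.08
eef_pos: [421.8, 47.7, 73.8]
orientation: [[1.0, -0.001, 0.001], [-0.001, -1.0, 0.0], [0.001, -0.0, -1.0]]
ft_force: [0.9, 0.2, -1.0]
finger_gap: 45.1
gripper_force: 61.9
t: 30.58
eef_pos: [421.5, 47.9, 34.6]
orientation: [[1.0, -0.001, 0.0], [-0.001, -1.0, 0.0], [0.0, -0.0, -1.0]]
ft_force: [-0.4, 0.2, -1.0]
finger_gap: 45.3
gripper_force: 61.9
```

```bash
python3 shift.py '{"moves":[[0,0,4,0],[0,0,8,0],[0,0,8,0]]}'; python3 shift.py '{"moves":[[0,0,4,0],[0,0,6,0],[0,0,6,0]]}'
```

```text
t: 30.95
eef_pos: [421.1, 48.1, 26.2]
orientation: [[1.0, -0.0, -0.0], [-0.0, -1.0, 0.0], [-0.0, -0.0, -1.0]]
ft_force: [-0.3, 0.5, -0.9]
finger_gap: 45.0
gripper_force: 61.9
t: 31.32
eef_pos: [421.1, 48.1, 20.2]
orientation: [[1.0, -0.0, -0.0], [-0.0, -1.0, -0.0], [-0.0, 0.0, -1.0]]
ft_force: [1.0, 0.2, -0.8]
finger_gap: 45.4
gripper_force: 61.9
```

```bash
python3 shift.py '{"moves":[[0,0,0,0],[0,0,0,0],[0,0,0,0]]}' 62; python3 shift.py '{"moves":[[0,0,-40,0],[0,0,-90,0],[0,0,-120,0],[20,48,-120,0],[41,96,-120,0],[62,144,-120,0],[83,192,-120,0],[104,240,-120,0]]}'; python3 shift.py '{"moves":[[10,25,0,0.018],[21,50,0,0.018],[21,50,0,0.018],[21,50,0,0.018]]}' 70; python3 - <<'E'
from h import *
s=robot.read_state();print(s['t'],s['eef_pos'].round(1))
im=robot.read_camera('top')
for c in blobs(im,(65,18,40),(95,160,255),100,3):
  (x,y),r=cv2.minEnclosingCircle(c);print('top',round(x,1),round(y,1),round(r,1),ray('top',(x,y),31).round(1))
i2=robot.read_camera('scene')
cv2.imwrite('pics/m10.png',np.vstack([cv2.resize(im[225:285,228:418],(760,240),interpolation=2),np.hstack([cv2.resize(i2[240:335,265:365],(380,360),interpolation=2),cv2.resize(i2[205:285,365:453],(380,360),interpolation=2)])]))
E
```

```text
t: 31.7
eef_pos: [421.3, 48.1, 20.4]
orientation: [[1.0, -0.0, 0.0], [-0.0, -1.0, 0.0], [0.0, -0.0, -1.0]]
ft_force: [-0.6, -0.4, -0.7]
finger_gap: 62.2
gripper_force: 0.0
t: 32.7
eef_pos: [525.6, -193.5, 140.4]
orientation: [[1.0, -0.0, 0.0], [-0.0, -1.0, 0.0], [0.0, -0.0, -1.0]]
ft_force: [0.6, 0.9, 0.1]
finger_gap: 61.9
gripper_force: 0.0
t: 33.2
eef_pos: [545.8, -241.2, 140.1]
orientation: [[1.0, -0.018, -0.001], [-0.018, -1.0, 0.001], [-0.001, -0.001, -1.0]]
ft_force: [-0.1, 0.4, -0.1]
finger_gap: 69.9
gripper_force: 0.0
33.2 [ 545.8 -241.2  140.1]
top 247.0 260.8 10.7 [[420.   45.8  31. ]]
top 284.3 258.7 10.4 [[425.8 -36.5  31. ]]
top 354.5 254.3 10.6 [[ 438.  -191.6   31. ]]
top 23.0 251.0 36.2 [[433.2 543.7  31. ]]
top 7.5 219.5 13.7 [[502.3 585.4  31. ]]
```

View pics/m10.png

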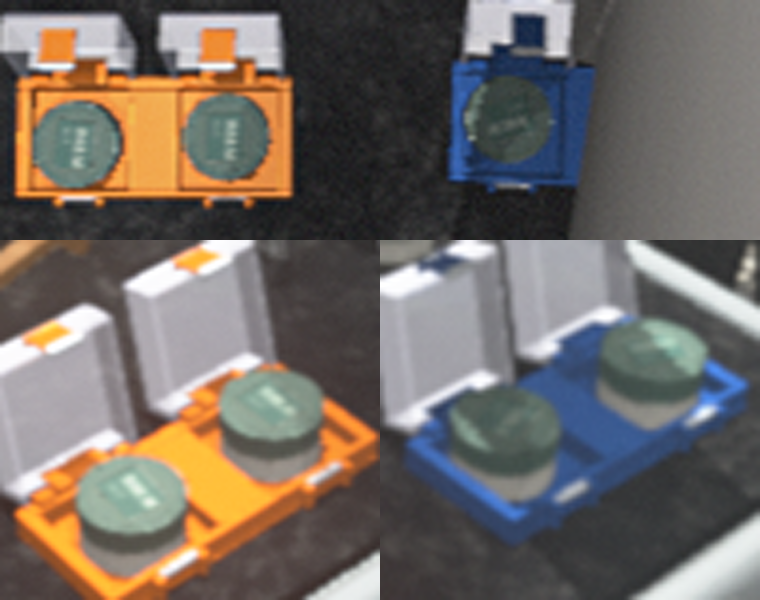

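All four tins are flat in their bays: both orange ones (lids at 78,143 and 227,137 in the top crop) and both blue ones. Now the two blue covers together, one finger on each.

```bash
python3 shift.py '{"moves":[[0,0,40,0],[0,0,77,0],[0,0,77,0],[-20,0,77,0],[-35,0,77,0],[-47,0,77,0],[-57,0,75,0],[-67,0,73,0]]}'; python3 shift.py '{"moves":[[-10,0,1,0],[-20,0,4,0],[-29,0,9,0],[-38,0,14,0],[-44,0,20,0],[-49,0,26,0],[-49,0,26,0]]}'
```

```text
t: 34.3
eef_pos: [485.5, -241.2, 72.6]
orientation: [[1.0, -0.017, 0.013], [-0.017, -1.0, -0.003], [0.013, 0.003, -1.0]]
ft_force: [8.6, 6.2, 43.2]
finger_gap: 70.5
gripper_force: 18.6
t: 35.17
eef_pos: [429.5, -239.7, 40.7]
orientation: [[1.0, -0.018, -0.001], [-0.018, -1.0, 0.001], [-0.001, -0.001, -1.0]]
ft_force: [-0.7, 0.1, 2.4]
finger_gap: 69.8
gripper_force: 0.9
```

```bash
python3 shift.py '{"moves":[[-2,0,3,0],[-4,0,6,0],[-4,0,6,0]]}'; python3 shift.py '{"moves":[[-1,0,2,0],[-1,0,4,0],[-1,0,4,0]]}'; python3 - <<'E'
from h import *
i2=robot.read_camera('scene')
cv2.imwrite('pics/m11.png',cv2.resize(i2[160:290,335:475],None,fx=4,fy=4,interpolation=2))
E
```

```text
t: 35.55
eef_pos: [426.2, -239.7, 35.1]
orientation: [[1.0, -0.018, 0.0], [-0.018, -1.0, 0.0], [0.0, -0.0, -1.0]]
ft_force: [0.2, -0.1, 2.6]
finger_gap: 69.8
gripper_force: 0.8
t: 35.92
eef_pos: [424.4, -239.7, 31.5]
orientation: [[1.0, -0.018, -0.001], [-0.018, -1.0, 0.0], [-0.001, -0.0, -1.0]]
ft_force: [-6.3, 1.9, 12.4]
finger_gap: 70.0
gripper_force: 6.2
```

```bash
python3 shift.py '{"moves":[[0,0,2,0],[0,0,2,0]]}'; python3 shift.py '{"moves":[[0,0,2,0],[0,0,2,0]]}'
```

```text
t: 36.22
eef_pos: [425.0, -239.7, 29.2]
orientation: [[1.0, -0.018, -0.0], [-0.018, -1.0, 0.0], [-0.0, -0.0, -1.0]]
ft_force: [0.8, -0.4, 0.1]
finger_gap: 69.8
gripper_force: 0.0
t: 36.48
eef_pos: [425.2, -239.8, 28.3]
orientation: [[1.0, -0.018, 0.0], [-0.018, -1.0, -0.0], [0.0, 0.0, -1.0]]
ft_force: [-10.0, 4.1, 32.1]
finger_gap: 70.2
gripper_force: 16.2
```

```bash
python3 shift.py '{"moves":[[0,0,1,0],[0,0,1,0],[0,0,1,0]]}'; python3 shift.py '{"moves":[[0,0,-30,0],[0,0,-70,0],[0,0,-110,0],[50,0,-110,0],[100,0,-110,0],[115,0,-110,0],[115,0,-110,0]]}'; cat > chk.py <<'E'
from h import *
s=robot.read_state();print(s['t'],s['eef_pos'].round(1))
cur={n:robot.read_camera(n) for n in('scene','top')}
for nm,c,yaw in(('a',(434.4,-239.7),-.0186),('b',(423.2,6.1),.0165)):
  for b,y in((0,-42),(1,42)):
    R=np.array([[np.cos(yaw),-np.sin(yaw)],[np.sin(yaw),np.cos(yaw)]])
    W=lambda p:np.r_[R@np.array(p[:2])+c,p[2]]
    # open-cover inner face samples (theta ~1.8..2.0) and shut outer face / latch front samples
    op=[W((33+r*np.sin(.25),y+d,16+r*np.cos(.25))) for r in(30,40,50) for d in(-18,0,18)]
    out=[]
    for n in cur:
      for img in(cv2.imread(f'pics/{n}0.png'),cur[n]):
        p=np.int32(proj(n,op).round());out.append(int(np.median(img[p[:,1],p[:,0]].mean(1))))
    print(nm,b,'scene before/now, top before/now',out)
E
python3 chk.py
```

```text
t: 36.85
eef_pos: [425.0, -239.9, 27.9]
orientation: [[1.0, -0.019, 0.0], [-0.019, -1.0, -0.0], [0.0, 0.0, -1.0]]
ft_force: [-15.7, 5.8, 51.1]
finger_gap: 69.9
gripper_force: 25.6
t: 37.72
eef_pos: [540.4, -241.5, 135.7]
orientation: [[1.0, -0.017, -0.001], [-0.017, -1.0, 0.0], [-0.001, -0.0, -1.0]]
ft_force: [-1.2, -0.4, -0.2]
finger_gap: 70.1
gripper_force: 0.0
37.725 [ 540.4 -241.5  135.7]
a 0 scene before/now, top before/now [166, 80, 188, 107]
a 1 scene before/now, top before/now [167, 63, 165, 24]
b 0 scene before/now, top before/now [168, 169, 185, 187]
b 1 scene before/now, top before/now [169, 171, 164, 165]
```

Both blue covers stay down. Now the orange pair.

```bash
python3 shift.py '{"moves":[[-3,-50,0,-0.035],[-6,-100,0,-0.035],[-9,-150,0,-0.035],[-12,-200,0,-0.035],[-12,-249,0,-0.035],[-12,-249,0,-0.035],[-12,-249,0,-0.035]]}' 70
```

```text
t: 38.7
eef_pos: [532.0, 6.4, 136.4]
orientation: [[1.0, 0.016, -0.0], [0.016, -1.0, -0.001], [-0.0, 0.001, -1.0]]
ft_force: [0.3, -0.4, 0.8]
finger_gap: 70.1
gripper_force: 0.0
```

```bash
python3 shift.py '{"moves":[[0,-1.5,40,0],[0,-1.5,81,0],[-15,-1.5,81,0],[-25,-1.5,81,0],[-35,-1.5,81,0],[-44,-1.5,81,0],[-44,-1.5,81,0]]}'; python3 shift.py '{"moves":[[-9,0,-2,0],[-18,0,-4,0],[-26,0,-3,0],[-35,0,-2,0],[-43,0,2,0],[-51,0,6,0],[-51,0,6,0]]}'; python3 shift.py '{"moves":[[-5,0,4,0],[-10,0,9,0],[-13,0,13,0],[-15,0,17,0],[-15,0,17,0]]}'
```

```text
t: 39.58
eef_pos: [488.3, 8.0, 56.0]
orientation: [[1.0, 0.017, 0.001], [0.017, -1.0, -0.0], [0.001, 0.0, -1.0]]
ft_force: [0.7, -1.0, -0.5]
finger_gap: 69.8
gripper_force: 0.1
t: 40.45
eef_pos: [436.7, 7.2, 48.9]
orientation: [[1.0, 0.017, -0.001], [0.017, -1.0, -0.0], [-0.001, 0.0, -1.0]]
ft_force: [-1.4, 0.5, 3.0]
finger_gap: 69.8
gripper_force: 0.9
t: 41.08
eef_pos: [422.0, 7.0, 32.1]
orientation: [[1.0, 0.017, -0.001], [0.017, -1.0, -0.0], [-0.001, 0.0, -1.0]]
ft_force: [-4.7, 1.2, 9.0]
finger_gap: 70.2
gripper_force: 3.8
```

```bash
python3 shift.py '{"moves":[[-1,0,2,0],[-1,0,2,0]]}'; python3 shift.py '{"moves":[[0,0,1,0],[0,0,1,0]]}';python3 shift.py '{"moves":[[0,0,1,0],[0,0,1,0]]}';python3 shift.py '{"moves":[[0,0,1,0],[0,0,1,0]]}'
```

```text
t: 41.32
eef_pos: [420.8, 7.0, 30.1]
orientation: [[1.0, 0.017, -0.001], [0.017, -1.0, -0.0], [-0.001, 0.0, -1.0]]
ft_force: [-5.4, 0.4, 8.2]
finger_gap: 69.8
gripper_force: 4.5
t: 41.58
eef_pos: [421.5, 7.0, 29.1]
orientation: [[1.0, 0.017, -0.0], [0.017, -1.0, 0.0], [-0.0, -0.0, -1.0]]
ft_force: [0.0, 0.6, 0.8]
finger_gap: 69.8
gripper_force: 0.0
t: 41.82
eef_pos: [421.7, 7.0, 28.6]
orientation: [[1.0, 0.017, -0.0], [0.017, -1.0, -0.0], [-0.0, 0.0, -1.0]]
ft_force: [-6.5, 0.7, 16.9]
finger_gap: 70.0
gripper_force: 8.7
t: 42.08
eef_pos: [421.6, 7.0, 28.2]
orientation: [[1.0, 0.017, 0.0], [0.017, -1.0, -0.0], [0.0, 0.0, -1.0]]
ft_force: [-13.0, 0.4, 42.1]
finger_gap: 69.8
gripper_force: 21.2
```

Snapped. Retreat and check.

```bash
python3 shift.py '{"moves":[[0,0,-30,0],[0,0,-80,0],[0,0,-130,0],[50,0,-150,0],[100,0,-150,0],[150,-10,-150,0],[150,-10,-150,0],[150,-10,-150,0]]}'; python3 chk.py; python3 shift.py '{"moves":[[0,60,0,0],[0,120,0,0],[0,180,0,0],[0,240,0,0],[0,240,0,0],[0,240,0,0]]}'; python3 chk.py; python3 - <<'E'
from h import *
im=robot.read_camera('top');old=cv2.imread('pics/top0.png')
for nm,i in(('old',old),('now',im)):
  for l,h in(((65,18,40),(95,160,255)),((20,60,120),(30,160,255))):
    for c in blobs(i,l,h,100,3):
      (x,y),r=cv2.minEnclosingCircle(c)
      if x>230: print(nm,round(x,1),round(y,1),round(r,1),ray('top',(x,y),31).round(1)[0,:2])
print('jar diff',cv2.absdiff(im,old)[108:140,355:388].mean(), 'bg diff',cv2.absdiff(im,old)[20:60,320:380].mean())
E
```

```text
t: 43.08
eef_pos: [570.9, 19.4, 176.7]
orientation: [[1.0, 0.017, -0.001], [0.017, -1.0, -0.0], [-0.001, 0.0, -1.0]]
ft_force: [-0.1, -0.7, -1.7]
finger_gap: 70.1
gripper_force: 0.0
43.075 [570.9  19.4 176.7]
a 0 scene before/now, top before/now [166, 80, 188, 37]
a 1 scene before/now, top before/now [167, 73, 165, 36]
b 0 scene before/now, top before/now [168, 72, 185, 21]
b 1 scene before/now, top before/now [169, 62, 164, 59]
t: 43.92
eef_pos: [575.0, -220.2, 177.5]
orientation: [[1.0, 0.016, 0.0], [0.016, -1.0, 0.0], [0.0, -0.0, -1.0]]
ft_force: [-0.1, 0.5, -0.4]
finger_gap: 69.7
gripper_force: 0.0
43.925 [ 575.  -220.2  177.5]
a 0 scene before/now, top before/now [166, 79, 188, 126]
a 1 scene before/now, top before/now [167, 62, 165, 71]
b 0 scene before/now, top before/now [168, 74, 185, 35]
b 1 scene before/now, top before/now [169, 75, 164, 37]
old 395.0 258.4 11.0 [ 430.6 -281.2]
old 400.2 176.9 13.2 [ 613.  -293.9]
old 346.9 176.6 11.2 [ 611.7 -173.2]
old 408.3 134.7 13.1 [ 711.  -312.9]
old 399.5 4.5 9.6 [1027.6 -294.7]
now 400.0 7.0 10.8 [1021.3 -295.9]
jar diff 38.40530303030303 bg diff 3.77
```

```bash
python3 - <<'E'
from h import *
a=cv2.imread('pics/scene0.png');b=robot.read_camera('scene')
for n,i in(('old',a),('now',b)):
  print(n,[cv2.boundingRect(c) for c in blobs(i,(20,60,120),(30,160,255),100) if 320<cv2.boundingRect(c)[0]<350],'pile',[cv2.boundingRect(c) for c in blobs(i,(65,25,40),(95,160,255),60) if 340<cv2.boundingRect(c)[0]<380])
print('jar',cv2.absdiff(a,b)[165:193,298:319].mean())
print(robot.sign_off())
E
```

```text
old [(331, 169, 27, 16)] pile [(358, 168, 21, 14)]
now [(331, 169, 27, 16)] pile [(356, 189, 22, 15)]
jar 2.7789115646258504
the job is handed in; nothing more can be done
None
```

The job is handed in at about 44 s with a tin placed upright in every bay and all four covers pressed until they snapped and stayed down; one pile tin remains standing where it was, the jar and gold tin are unmoved, and the sign-off gave no verdict.

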